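# Heft the film canisters and hold up the full one

## Robot

A 6-joint arm with a two-finger parallel gripper is mounted at the origin on the work surface. World frame = base frame: x ahead of the robot, y to its left, z up, the work surface at z = 0. Lengths are in mm, angles in rad, forces in N, time in s.
With the tool pointing down it reaches from about 300 to 775 mm from the base axis. Payload 14.6 kg.
Tool frame: the origin (TCP) lies midway between the tips of the shut fingers; the grasp point (between the pads) lies 19 mm behind it (manip.hold_point_z is the distance from the TCP to the grasp point, in mm); z points along the fingers, y is the direction in which the jaws open and shut (so a half turn about z gives the same grasp; the last joint's range is limited). The gripper opens to 94 mm and grips with 3 to 60 N. Pads are 16 mm wide; open, the fingers measure 119 mm over their backs; the gripper's body (75 mm by 177 mm) begins 78 mm behind the grasp point.
Start: joints at [-1.404, 0.3, 1.521, -0, 1.321, -0.067], TCP at [127.415, -535.028, 205.446] pointing down, gripper open.
Joint ranges: [-3.03, 3.03], [-0.79, 2.21], [0.23, 2.52], [-1.04, 4.18], [0, 3.07], [-2.55, 2.55]. Speed limits (rad/s): [2.22, 2.22, 2.57, 3.14, 3.14, 3.14].

## Interface

Orientations are given as [roll, pitch, yaw] about the fixed x, y, z axes, in that order (R = Rz(yaw) Ry(pitch) Rx(roll)).
In Python, from cell import manip gives the robot as it stands.
- The arm moves only by the shell command python3 -m crank 'ROWS' [OPENING] [FORCE]. ROWS is JSON, a list of rows, each an object with "offset": the shift along the world's x, y, z in m, a list of three; "spin": the turn about the world's z in degrees. In form: [{"offset": [dx, dy, dz], "spin": spin}, ...]. A call has exactly 8 rows; each row is the pose to reach, as a shift and turn from the pose measured when the call began; what a row does not reach only later rows make up. A row lasts 1/12 s, in which the tool goes at most 41.7 mm and 7.16 degrees, less where a joint would pass 70% of its speed; a pose out of reach is approached as far as the arm can. A call with a gripper value outside its range is refused whole. OPENING is the opening, from 0 (shut) to 1 (fully open), set as the call begins (- or left out, the last holds). The fingers move at their own pace and stop on an object; FORCE is the grip in N (left out, the last holds). Time passes only in rows, so rows that repeat a pose let the fingers close, or fill a call up. It gives the time, the measured TCP pose, the force and the opening at its end, in the units of the state.
- manip.read_state(): the state, without advancing time (a new reading comes with each control period).
- manip.camera(name): name is "scene" or "top" or "wrist"; returns a dict with "pixels" (480x640x3 uint8, red, green, blue), "fx", "fy", "cx", "cy" (pixels), "k1" (the pictures are not rectified: a ray, as slopes to the right and down, at radius r is drawn at 1 + k1 r^2 times it, then the intrinsics apply), "extrinsics" (4x4, takes a point from world to camera coordinates); the wrist camera has in their place "hand_eye" (4x4, takes a point from camera to tool coordinates, whose origin is the TCP and whose axes are the flange's). Camera axes: x right, y down, z forward; pixel columns grow to the right and rows downward; lengths in mm; the calibration is good to about 2 mm. A picture is of the moment at which its call begins: read the wrist's pose just before it. There is no depth.
- manip.sign_off(): hands the job in, once; it reports no verdict.
Trained networks look in a picture, given as the dict that the camera call returned (one of the last four; its "shot" number tells which), for a name from the list of things; names that differ only in an ending like _2 or _b are one class to them, and where a whole thing is asked for, a point or a joint stands for the part that bears it (a point fixed in the world has none). Each returns a list of dicts, best first, with "conf" (0 to 1); they miss things now and then, are a little off and sometimes report something else, mostly with a low value. They report only what shows in the picture. A call takes as long as a camera call. They do not tell look-alikes from the thing itself.
- manip.search_frame(picture, name): "location" ([x, y, z] in mm, in world coordinates, good to about 4 mm: the middle of the surface that is visible of it).
- manip.masks_of(picture, name): "mask" (480x640 bool, what is visible of it).
The state is a dict: "clock": time; "joints": joint angles; "qd": joint speeds; "effort": joint torques, N m; "eef_pos": TCP position; "eef_rot": TCP orientation; "wrist_force": force on the tool from outside, world axes, zero at the start; "moment": the same for the moment, N m; "finger_gap": finger opening in mm.
Only numpy, scipy, OpenCV 4.12 (cv2) and the standard library are available. Lean on these libraries where they do the work, as an engineer would, in place of code of your own. Each camera call takes 0.05 s, during which the arm holds its last target. There are 200 camera calls.

## Task

One of the three closed canisters holds the full roll of film and is the heaviest: working from the robot's left to its right, lift each about 5 cm clear of the shelf to feel its weight, and set it down upright where it stood before you lift the next (the last need not be set down if it is the one). Then hold the heaviest up, upright and still, over the middle of the teal bowl with its underside at least 10 cm above the bowl's rim, ready for someone to open it, and finish while still holding it there. Leave the bowl, the reel, the winder crank and the drawer unit as they are.

Things in the scene. Friction and masses are not known exactly. Their poses are not given: they have to be found in the camera images.
- canister_left_mid (a point): centre, half-way up (40 mm above its underside), of the left canister (nearest the robot's left, +y): a smoke-grey plastic canister, an upright cylinder 50 mm in diameter and 80 mm tall with a closed flat darker lid; z is its axis. All three look identical and stand on the cork at least 100 mm apart between centres.
- canister_middle_mid (a point): centre, half-way up (40 mm above its underside), of the middle canister (between the other two): a smoke-grey plastic canister, an upright cylinder 50 mm in diameter and 80 mm tall with a closed flat darker lid; z is its axis. Each canister hides a film roll or core, loose inside; total masses lie between about 75 g and 360 g.
- canister_right_mid (a point): centre, half-way up (40 mm above its underside), of the right canister (nearest the robot's right, -y): a smoke-grey plastic canister, an upright cylinder 50 mm in diameter and 80 mm tall with a closed flat darker lid; z is its axis. The heaviest is at least 100 g heavier than the next and can be any of the three.
- bowl_rim (a point): centre of the mouth, 60 mm above the cork, of the teal ceramic bowl: 140 mm across the rim, loose, beyond the canisters as seen from the robot
- bowl: the same teal bowl; origin at the centre of its underside
- reel: bystander: stainless steel film reel lying flat, 91 mm across, 45 mm high, loose, on the right; origin at the centre of its underside
- winder_crank: bystander: chunky black plastic film winder crank with a 60 mm round foot, a 76 mm arm along its x axis and an upright grey knob, 66 mm high, loose, on the right; origin under the middle of the foot
- drawer_unit_front (a point): bystander: small grey drawer unit 180 x 180 x 120 mm high, fixed, far left, its top section a white acrylic tray pulled out 10 to 50 mm towards the robot; this point is the middle of its front face (towards the robot), 60 mm up; x points away from the robot
Mind the look-alikes: they are no part of the job. Leave any orange or red look-alike of the part that bears canister_middle_mid alone.

How it is judged:
By the outcome, as a careful person would: the job done as asked, in the order asked, and still so for the second after the job is handed in, while the arm keeps its last pose, push and grip.
It also fails if it takes over 72 s, if anything falls off the work surface, if the arm or the gripper's body presses on something with over 40 N, if the wrist force passes 120 N, or if a joint passes its speed limit or range.

## Working session

There is one attempt and no reset: what is moved stays moved. The work goes in short steps, Python scripts to look and compute and a shell command to move; the robot and the scene stay as the last step left them, time stands still between calls to the robot, and variables do not carry over. Pictures are saved under pics/ and viewed, about 8 in all and at most 12, crops included, and the job is handed in when it is done.

```bash
mkdir -p pics; python3 - <<'E'
from cell import manip
import cv2,numpy as np
s=manip.read_state(); print(s)
for n in ["scene","top"]:
    p=manip.camera(n); cv2.imwrite(f"pics/{n}1.png",p["pixels"][:,:,::-1])
    E=np.array(p["extrinsics"])
    for k in ["canister_left_mid","bowl_rim","bowl","reel","winder_crank","drawer_unit_front"]:
        for d in manip.search_frame(p,k):
            l=np.array(d["location"]); c=(E@np.append(l,1))[:3]; 
            print(n,k,round(d["conf"],2),l.round(),(c[:2]/c[2]*p["fx"]+[p["cx"],p["cy"]]).round())
E
```

```text
{'clock': 0.0, 'joints': array([-1.40356944e+00,  3.00453569e-01,  1.52155304e+00,  2.18970732e-05,
        1.32070214e+00, -6.66145127e-02]), 'qd': array([-0.00042303,  0.00064387,  0.00033739,  0.00118433,  0.00214605,
       -0.00134619]), 'effort': array([ 1.55539987e-03, -5.31806445e+01, -3.52734089e+01,  7.09376112e-02,
        2.44841102e-02, -9.99825852e-05]), 'eef_pos': array([ 127.3969005 , -534.78376227,  204.90780787]), 'eef_rot': array([-3.14048044e+00, -9.54561367e-05,  2.33835916e-01]), 'wrist_force': array([-1.21777764, -0.52550335, -0.36201263]), 'moment': array([0.01961959, 0.00782822, 0.03218496]), 'finger_gap': 94.05200837607235}
scene canister_left_mid 0.87 [535. 154.  69.] [356. 199.]
scene bowl_rim 0.97 [670.  99.  26.] [396. 250.]
scene bowl 0.73 [668. 102.  29.] [396. 249.]
scene reel 0.77 [ 671. -360.   44.] [289. 433.]
scene winder_crank 0.38 [ 523. -237.   77.] [258. 333.]
scene drawer_unit_front 0.93 [718. 417.  87.] [472. 150.]
top canister_left_mid 0.83 [525. 159.  80.] [250. 252.]
top bowl_rim 0.75 [690.  89.  26.] [287. 183.]
top bowl 0.93 [688.  90.  25.] [287. 184.]
top reel 0.94 [ 672. -358.   45.] [493. 188.]
top winder_crank 0.77 [ 458. -409.   28.] [520. 288.]
top drawer_unit_front 0.58 [713. 434.  81.] [124. 165.]
```

View pics/scene1.png

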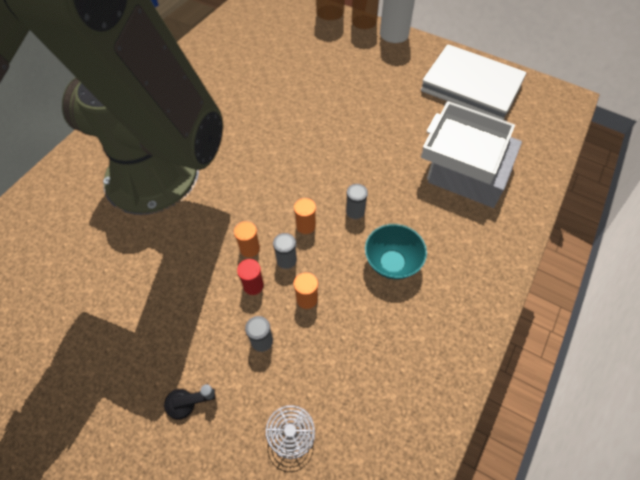

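View pics/top1.png

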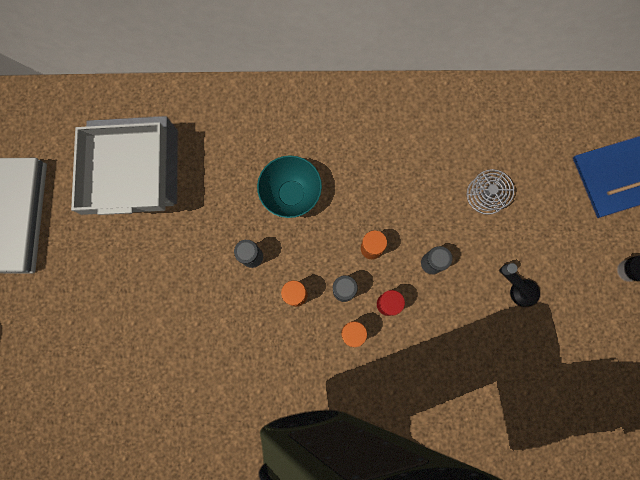

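The scene has three grey canisters, in the top picture at (247,252), (345,288) and (439,259). There are four look-alikes: orange at (293,293), (374,243) and (354,334), and red at (391,302). The bowl is at (290,186), the reel at (492,190) and the crank at (520,285). I'll measure the grey lids in both views.

```bash
cat >h.py <<'E'
from cell import manip
import cv2,numpy as np
def K(p): return np.array([[p["fx"],0,p["cx"]],[0,p["fy"],p["cy"]],[0,0,1.]]), np.array([p["k1"],0,0,0,0.])
def proj(p,X,E=None):
    E=np.array(p["extrinsics"]) if E is None else E
    k,d=K(p); return cv2.projectPoints(np.array(X,float).reshape(-1,3),cv2.Rodrigues(E[:3,:3])[0],E[:3,3],k,d)[0][:,0]
def unproj(p,uv,z,E=None):
    E=np.array(p["extrinsics"]) if E is None else E
    k,d=K(p); n=cv2.undistortPoints(np.array(uv,float).reshape(-1,1,2),k,d)[:,0]
    r=np.c_[n,np.ones(len(n))]@E[:3,:3]; c=-E[:3,:3].T@E[:3,3]
    return c+r*((z-c[2])/r[:,2])[:,None]
def cylmask(p,x,y,h=80,r=25,E=None):
    t=np.linspace(0,2*np.pi,40); 
    X=np.concatenate([np.c_[x+r*np.cos(t),y+r*np.sin(t),0*t+z] for z in (0,h)])
    m=np.zeros((480,640),np.uint8); cv2.fillConvexPoly(m,cv2.convexHull(proj(p,X,E).astype(np.float32)).round().astype(int),1); return m>0
def fit(p,mask,x0,E=None):
    from scipy.optimize import minimize
    f=lambda v:-(lambda a:(a&mask).sum()/(a|mask).sum())(cylmask(p,*v,E=E))
    r=minimize(f,x0,method="Nelder-Mead",options=dict(initial_simplex=np.array(x0)+[[0,0],[12,0],[0,12]],xatol=.3)); return r.x.round(1),round(-r.fun,2)
E
python3 - <<'E'
from h import *
for n in ["scene","top"]:
    p=manip.camera(n)
    for d in manip.masks_of(p,"canister_left_mid"):
        m=d["mask"]; ys,xs=np.nonzero(m); uv=[xs.mean(),ys.mean()]; 
        col=p["pixels"][m].mean(0).round()
        print(n,round(d["conf"],2),np.round(uv),m.sum(),col,fit(p,m,unproj(p,uv,45)[0][:2]))
    for d in manip.masks_of(p,"bowl"):
        m=d["mask"]; ys,xs=np.nonzero(m); (c,ax,a)=cv2.fitEllipse(cv2.convexHull(np.c_[xs,ys])); print(n,'bowl',d["conf"],m.sum(),c,ax,unproj(p,[c],60).round())
    if n=="top":
        hsv=cv2.cvtColor(p["pixels"],cv2.COLOR_RGB2HSV)
        for c in [(247,252),(345,288),(439,259),(293,293),(374,243),(354,334),(391,302)]: print(c,unproj(p,[c],80).round(),hsv[c[1],c[0]])
E
```

```text
scene 0.81 [356. 201.] 665 [117. 114. 111.] (array([528.2, 166.8]), np.float64(0.94))
scene bowl 0.79 2629 (394.9688415527344, 251.10733032226562) (53.71332931518555, 62.440914154052734) [[675.  77.  60.]]
top 0.81 [248. 253.] 607 [74. 74. 73.] (array([529.7, 169.7]), np.float64(0.92))
top bowl 0.97 3181 (289.216796875, 186.36204528808594) (62.25664520263672, 64.89458465576172) [[672.  82.  60.]]
(247, 252) [[526. 165.  80.]] [ 90   2 104]
(345, 288) [[453. -37.  80.]] [ 10   8 102]
(439, 259) [[ 513. -228.   80.]] [120   3  95]
(293, 293) [[442.  68.  80.]] [ 11 188 201]
(374, 243) [[546. -97.  80.]] [ 11 186 197]
(354, 334) [[361. -54.  80.]] [ 11 187 198]
(391, 302) [[ 425. -129.   80.]] [  1 198 161]
```

```bash
python3 - <<'E'
from h import *
for n in ["scene","top"]:
    p=manip.camera(n)
    for k in ["canister_middle_mid","canister_right_mid"]:
      for d in manip.masks_of(p,k):
        m=d["mask"]; ys,xs=np.nonzero(m); uv=[xs.mean(),ys.mean()]; 
        print(n,k,round(d["conf"],2),np.round(uv),m.sum(),p["pixels"][m].mean(0).round(),fit(p,m,unproj(p,uv,45)[0][:2]))
    if n=="top":
        c=p["pixels"][210:350,220:460]; cv2.imwrite("pics/crop.png",cv2.resize(c,None,fx=3,fy=3,interpolation=2)[:,:,::-1])
E
```

```text
scene canister_middle_mid 0.95 [304. 215.] 626 [182. 126.  72.] (array([442.2,  67.8]), np.float64(0.88))
scene canister_middle_mid 0.78 [285. 250.] 726 [125. 122. 119.] (array([455.7, -37.1]), np.float64(0.94))
scene canister_middle_mid 0.71 [247. 239.] 686 [183. 122.  69.] (array([360.5, -55.6]), np.float64(0.91))
scene canister_middle_mid 0.68 [250. 276.] 734 [174.  67.  62.] (array([ 424.6, -129.1]), np.float64(0.92))
scene canister_middle_mid 0.55 [306. 290.] 737 [195. 139.  81.] (array([546.5, -97.1]), np.float64(0.93))
scene canister_right_mid 0.69 [259. 333.] 738 [126. 125. 123.] (array([ 515.2, -228.8]), np.float64(0.89))
top canister_middle_mid 0.83 [294. 293.] 535 [185. 100.  49.] (array([442.8,  67.9]), np.float64(0.93))
top canister_middle_mid 0.7 [373. 244.] 553 [178.  92.  44.] (array([546.2, -96.3]), np.float64(0.87))
top canister_middle_mid 0.68 [354. 334.] 496 [197. 106.  52.] (array([362.1, -53.3]), np.float64(0.91))
top canister_middle_mid 0.66 [390. 303.] 556 [151.  38.  36.] (array([ 425.5, -131.4]), np.float64(0.91))
top canister_middle_mid 0.6 [345. 288.] 482 [86. 86. 85.] (array([453.3, -36.9]), np.float64(0.87))
top canister_right_mid 0.92 [436. 260.] 614 [75. 75. 75.] (array([ 513., -229.]), np.float64(0.87))
```

View pics/crop.png

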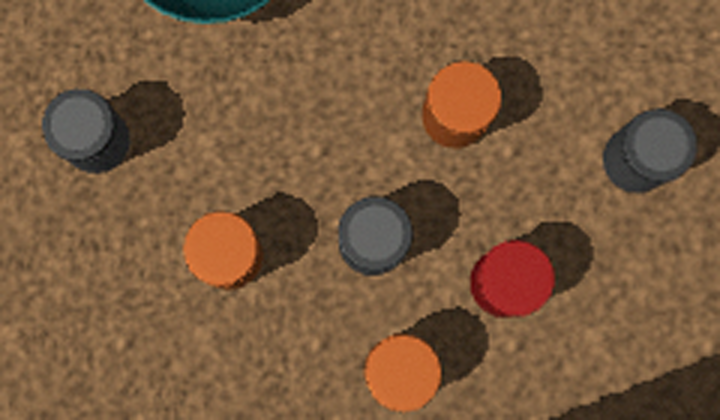

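Left to right, the grey canisters are at about (528,168), (454.5,-37) and (514,-229), and the two views agree within 3 mm. The crop shows plain grey lids with orange and red look-alikes between them, which I'll leave alone. I'll use tool yaw 132° throughout, so the jaw axis is 42° and clears the middle canister's neighbours. First I'll move above the left canister.

```bash

python3 -m crank '[{"offset":[0.017,0.029,0],"spin":5},{"offset":[0.034,0.058,0],"spin":10},{"offset":[0.05,0.088,0],"spin":15},{"offset":[0.067,0.117,0],"spin":20},{"offset":[0.084,0.147,0],"spin":25},{"offset":[0.1,0.176,0],"spin":30},{"offset":[0.117,0.205,0],"spin":35},{"offset":[0.134,0.234,0],"spin":40}]' 1
python3 -m crank '[{"offset":[0.017,0.029,0],"spin":5},{"offset":[0.034,0.058,0],"spin":10},{"offset":[0.05,0.088,0],"spin":15},{"offset":[0.067,0.117,0],"spin":20},{"offset":[0.084,0.147,0],"spin":25},{"offset":[0.1,0.176,0],"spin":30},{"offset":[0.117,0.205,0],"spin":35},{"offset":[0.134,0.234,0],"spin":40}]'
```

```text
clock: 1.97
eef_pos: [261.8, -299.6, 205.6]
eef_rot: [3.141, 0.0, 0.936]
wrist_force: [0.9, -0.1, 1.2]
finger_gap: 93.8
clock: 2.63
eef_pos: [396.4, -63.9, 205.9]
eef_rot: [3.14, 0.0, 1.638]
wrist_force: [0.3, -0.1, 0.4]
finger_gap: 94.4
```

```bash

python3 -m crank '[{"offset":[0.017,0.029,0],"spin":5},{"offset":[0.034,0.058,0],"spin":10},{"offset":[0.05,0.088,0],"spin":15},{"offset":[0.067,0.117,0],"spin":20},{"offset":[0.084,0.147,0],"spin":25},{"offset":[0.1,0.176,0],"spin":30},{"offset":[0.117,0.205,0],"spin":35},{"offset":[0.132,0.232,0],"spin":38}]'
cat >>h.py <<'E'
from scipy.spatial.transform import Rotation as Rr
def wrist():
    s=manip.read_state(); p=manip.camera("wrist"); T=np.eye(4)
    T[:3,:3]=Rr.from_euler("xyz",s["eef_rot"]).as_matrix(); T[:3,3]=s["eef_pos"]
    return s,p,np.linalg.inv(T@np.array(p["hand_eye"]))
def wfit(name,xy,pic=None):
    s,p,E=wrist(); print(s["clock"].__round__(2),s["eef_pos"].round(1),s["eef_rot"].round(3))
    if pic: cv2.imwrite(pic,p["pixels"][:,:,::-1])
    for d in manip.masks_of(p,name):
        m=d["mask"]; ys,xs=np.nonzero(m); print(round(d["conf"],2),round(xs.mean()),round(ys.mean()),m.sum(),p["pixels"][m].mean(0).round(),fit(p,m,xy,E))
    print("pred px",proj(p,[xy[0],xy[1],80],E).round())
E
python3 -c "
from h import *
wfit('canister_left_mid',(528,168),'pics/w1.png')"
```

```text
clock: 3.3
eef_pos: [529.0, 170.0, 205.8]
eef_rot: [3.14, 0.0, 2.307]
wrist_force: [0.5, -1.0, 0.8]
finger_gap: 94.4
3.3 [529.  170.  205.8] [3.14  0.    2.307]
0.72 315 227 3843 [111. 112. 111.] (array([529.6, 170.6]), np.float64(0.97))
pred px [[311. 233.]]
```

View pics/w1.png

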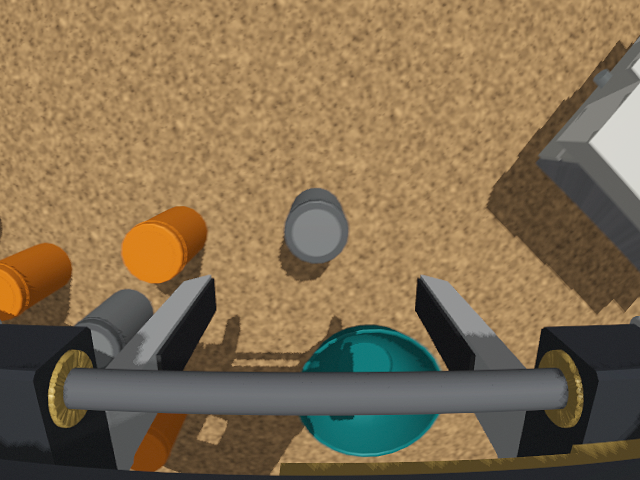

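The wrist picture shows the grey lid at (316,230), centred between the jaws, with the bowl at (370,390) and the orange look-alikes to the left. The fit gives (529.6,170.6), right under the TCP. Next I'll take a force baseline, go down and grip.

```bash
cat >>h.py <<'E'
def weigh(n=12):
    F=[];M=[];G=[]
    for _ in range(n):
        s=manip.read_state(); F.append(s["wrist_force"]);M.append(s["effort"]);manip.camera("wrist")
    F=np.array(F); print("F",F.mean(0).round(2),"+-",(F.std(0)/n**.5).round(2),"eff",np.mean(M,0)[1:3].round(2),"gap",round(s["finger_gap"],1),s["eef_pos"].round(1),round(s["clock"],2))
E
python3 -c "
from h import *
weigh()"
python3 -m crank '[{"offset":[0.0005,0.0005,-0.022],"spin":0},{"offset":[0.0005,0.0005,-0.045],"spin":0},{"offset":[0.0005,0.0005,-0.068],"spin":0},{"offset":[0.0005,0.0005,-0.092],"spin":0},{"offset":[0.0005,0.0005,-0.116],"spin":0},{"offset":[0.0005,0.0005,-0.14],"spin":0},{"offset":[0.0005,0.0005,-0.162],"spin":0},{"offset":[0.0005,0.0005,-0.179],"spin":0}]'
python3 -m crank '[{"offset":[0,0,0],"spin":0},{"offset":[0,0,0],"spin":0},{"offset":[0,0,0],"spin":0},{"offset":[0,0,0],"spin":0},{"offset":[0,0,0],"spin":0},{"offset":[0,0,0],"spin":0},{"offset":[0,0,0],"spin":0},{"offset":[0,0,0],"spin":0}]' 0 25
```

```text
F [-0.16 -0.07  0.06] +- [0.13 0.11 0.16] eff [-53.1 -35.8] gap 94.2 [528.4 167.8 206.1] 3.95
clock: 4.67
eef_pos: [528.3, 168.1, 25.2]
eef_rot: [3.141, -0.0, 2.301]
wrist_force: [-0.8, 0.1, 0.5]
finger_gap: 93.9
clock: 5.33
eef_pos: [528.7, 168.3, 25.9]
eef_rot: [3.14, 0.0, 2.301]
wrist_force: [0.9, 0.3, 4.6]
finger_gap: 50.1
```

```bash

python3 -m crank '[{"offset":[0,0,0.005],"spin":0},{"offset":[0,0,0.013],"spin":0},{"offset":[0,0,0.023],"spin":0},{"offset":[0,0,0.034],"spin":0},{"offset":[0,0,0.044],"spin":0},{"offset":[0,0,0.05],"spin":0},{"offset":[0,0,0.052],"spin":0},{"offset":[0,0,0.052],"spin":0}]'
python3 -c "
from h import *
manip.camera('wrist');manip.camera('wrist');weigh(18)
s,p,E=wrist();cv2.imwrite('pics/w2.png',p['pixels'][:,:,::-1])"
```

```text
clock: 6.0
eef_pos: [528.9, 168.4, 78.6]
eef_rot: [3.139, 0.001, 2.301]
wrist_force: [0.0, 0.1, -2.9]
finger_gap: 49.8
F [-0.07 -0.01 -3.35] +- [0.14 0.09 0.1 ] eff [-58.84 -32.03] gap 50.2 [528.7 168.3  77.9] 6.95
```

View pics/w2.png

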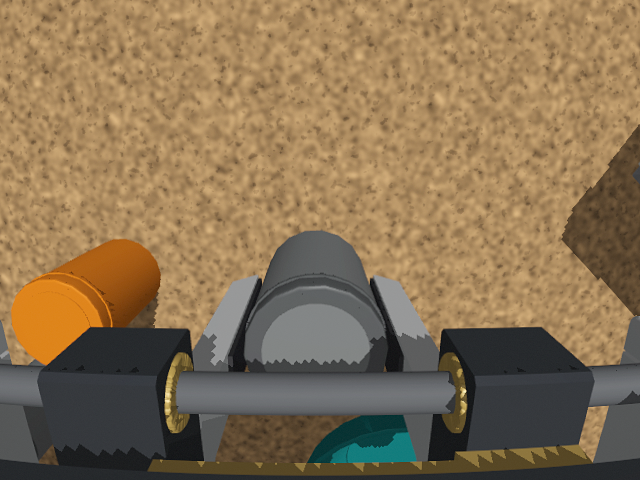

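The held canister is upright between the pads. The lift force is about 3.4 N (roughly 345 g), close to the stated maximum. I'll set it back down and move over the middle one.

```bash

python3 -m crank '[{"offset":[0,0,-0.008],"spin":0},{"offset":[0,0,-0.018],"spin":0},{"offset":[0,0,-0.03],"spin":0},{"offset":[0,0,-0.04],"spin":0},{"offset":[0,0,-0.046],"spin":0},{"offset":[0,0,-0.05],"spin":0},{"offset":[0,0,-0.052],"spin":0},{"offset":[0,0,-0.052],"spin":0}]'
python3 -m crank '[{"offset":[0,0,0],"spin":0},{"offset":[0,0,0],"spin":0},{"offset":[0,0,0],"spin":0},{"offset":[0,0,0],"spin":0},{"offset":[0,0,0],"spin":0},{"offset":[0,0,0],"spin":0},{"offset":[0,0,0],"spin":0},{"offset":[0,0,0],"spin":0}]' 1
python3 -m crank '[{"offset":[0,0,0.008],"spin":0},{"offset":[0,0,0.026],"spin":0},{"offset":[0,0,0.05],"spin":0},{"offset":[0,0,0.08],"spin":0},{"offset":[0,0,0.11],"spin":0},{"offset":[0,0,0.14],"spin":0},{"offset":[0,0,0.165],"spin":0},{"offset":[0,0,0.18],"spin":0}]'
python3 -m crank '[{"offset":[-0.008,-0.022,0],"spin":0},{"offset":[-0.019,-0.052,0],"spin":0},{"offset":[-0.031,-0.085,0],"spin":0},{"offset":[-0.043,-0.118,0],"spin":0},{"offset":[-0.055,-0.151,0],"spin":0},{"offset":[-0.066,-0.182,0],"spin":0},{"offset":[-0.073,-0.2,0],"spin":0},{"offset":[-0.074,-0.205,0],"spin":0}]'
python3 -c "
from h import *
for _ in range(5): manip.camera('wrist')
wfit('canister_middle_mid',(454.5,-37))
weigh(8)
p=manip.camera('top')
for d in manip.masks_of(p,'canister_left_mid'): print(d['conf'],fit(p,d['mask'],(528,168)))
cv2.imwrite('pics/t2.png',p['pixels'][:,:,::-1])"
```

```text
clock: 7.72
eef_pos: [528.7, 168.3, 26.0]
eef_rot: [3.14, 0.0, 2.301]
wrist_force: [0.1, 0.6, -2.8]
finger_gap: 50.2
clock: 8.38
eef_pos: [528.8, 168.3, 26.0]
eef_rot: [3.14, 0.0, 2.301]
wrist_force: [0.7, -0.5, 0.1]
finger_gap: 93.6
clock: 9.05
eef_pos: [529.2, 168.4, 209.9]
eef_rot: [3.137, 0.002, 2.301]
wrist_force: [0.1, 0.1, 0.3]
finger_gap: 94.0
clock: 9.72
eef_pos: [454.3, -38.7, 210.7]
eef_rot: [3.136, 0.003, 2.299]
wrist_force: [-0.3, 0.0, 0.3]
finger_gap: 93.6
9.97 [455.6 -35.6 210. ] [3.137e+00 2.000e-03 2.302e+00]
0.97 213 164 4315 [214. 131.  35.] (array([454.5, -37. ]), np.float64(0.0))
0.86 346 335 3908 [158.  88.  21.] (array([454.5, -37. ]), np.float64(0.0))
0.77 224 272 2929 [171.  35.  32.] (array([454.5, -37. ]), np.float64(0.0))
0.64 315 223 3727 [118. 120. 120.] (array([455.9, -33.9]), np.float64(0.96))
0.56 395 117 4161 [221. 141.  46.] (array([454.5, -37. ]), np.float64(0.0))
pred px [[311. 231.]]
F [ 0.06  0.01 -0.13] +- [0.1  0.11 0.2 ] eff [-39.93 -34.88] gap 94.1 [455.3 -36.4 209.9] 10.42
0.63 (array([527.7, 167.5]), np.float64(0.93))
```

Left was put back at its original spot within about 1 mm. The wrist fit puts the grey middle canister (wrist pixel 315,223) within 2 mm of the TCP, so I'll go down, grip, lift and weigh.

```bash

python3 -m crank '[{"offset":[0,0.001,-0.022],"spin":0},{"offset":[0,0.001,-0.045],"spin":0},{"offset":[0,0.001,-0.068],"spin":0},{"offset":[0,0.001,-0.092],"spin":0},{"offset":[0,0.001,-0.116],"spin":0},{"offset":[0,0.001,-0.14],"spin":0},{"offset":[0,0.001,-0.166],"spin":0},{"offset":[0,0.001,-0.184],"spin":0}]'
python3 -m crank '[{"offset":[0,0,0],"spin":0},{"offset":[0,0,0],"spin":0},{"offset":[0,0,0],"spin":0},{"offset":[0,0,0],"spin":0},{"offset":[0,0,0],"spin":0},{"offset":[0,0,0],"spin":0},{"offset":[0,0,0],"spin":0},{"offset":[0,0,0],"spin":0}]' 0 25
python3 -m crank '[{"offset":[0,0,0.005],"spin":0},{"offset":[0,0,0.013],"spin":0},{"offset":[0,0,0.023],"spin":0},{"offset":[0,0,0.034],"spin":0},{"offset":[0,0,0.044],"spin":0},{"offset":[0,0,0.05],"spin":0},{"offset":[0,0,0.052],"spin":0},{"offset":[0,0,0.052],"spin":0}]'
python3 -c "
from h import *
manip.camera('wrist');manip.camera('wrist');weigh(18)"
```

```text
clock: 11.23
eef_pos: [454.6, -35.5, 24.0]
eef_rot: [3.138, 0.001, 2.301]
wrist_force: [0.1, -0.3, -1.5]
finger_gap: 93.9
clock: 11.9
eef_pos: [454.9, -35.5, 24.5]
eef_rot: [3.137, 0.002, 2.301]
wrist_force: [-0.7, 1.1, 4.4]
finger_gap: 49.4
clock: 12.57
eef_pos: [455.1, -35.5, 77.0]
eef_rot: [3.136, 0.003, 2.301]
wrist_force: [0.1, -0.3, -2.1]
finger_gap: 49.4
F [-0.02 -0.11 -1.72] +- [0.14 0.09 0.14] eff [-44.85 -29.5 ] gap 49.7 [454.9 -35.5  76.5] 13.52
```

Middle weighs about 1.7 N (roughly 170 g). I'll set it down and move to the right canister.

```bash

python3 -m crank '[{"offset":[0,0,-0.008],"spin":0},{"offset":[0,0,-0.018],"spin":0},{"offset":[0,0,-0.03],"spin":0},{"offset":[0,0,-0.04],"spin":0},{"offset":[0,0,-0.046],"spin":0},{"offset":[0,0,-0.05],"spin":0},{"offset":[0,0,-0.052],"spin":0},{"offset":[0,0,-0.052],"spin":0}]'
python3 -m crank '[{"offset":[0,0,0],"spin":0},{"offset":[0,0,0],"spin":0},{"offset":[0,0,0],"spin":0},{"offset":[0,0,0],"spin":0},{"offset":[0,0,0],"spin":0},{"offset":[0,0,0],"spin":0},{"offset":[0,0,0],"spin":0},{"offset":[0,0,0],"spin":0}]' 1
python3 -m crank '[{"offset":[0,0,0.008],"spin":0},{"offset":[0,0,0.026],"spin":0},{"offset":[0,0,0.05],"spin":0},{"offset":[0,0,0.08],"spin":0},{"offset":[0,0,0.11],"spin":0},{"offset":[0,0,0.14],"spin":0},{"offset":[0,0,0.165],"spin":0},{"offset":[0,0,0.18],"spin":0}]'
python3 -m crank '[{"offset":[0.006,-0.02,0],"spin":0},{"offset":[0.014,-0.047,0],"spin":0},{"offset":[0.023,-0.077,0],"spin":0},{"offset":[0.033,-0.109,0],"spin":0},{"offset":[0.043,-0.141,0],"spin":0},{"offset":[0.051,-0.17,0],"spin":0},{"offset":[0.058,-0.189,0],"spin":0},{"offset":[0.059,-0.193,0],"spin":0}]'
python3 -c "
from h import *
for _ in range(8): manip.camera('wrist')
wfit('canister_right_mid',(514,-229))
weigh(6)
p=manip.camera('scene')
cv2.imwrite('pics/s2.png',p['pixels'][:,:,::-1])"
```

```text
clock: 14.23
eef_pos: [455.0, -35.5, 24.5]
eef_rot: [3.137, 0.002, 2.301]
wrist_force: [0.6, -0.5, -2.0]
finger_gap: 49.3
clock: 14.9
eef_pos: [455.0, -35.5, 24.5]
eef_rot: [3.137, 0.002, 2.301]
wrist_force: [1.1, 0.3, -0.2]
finger_gap: 93.6
clock: 15.57
eef_pos: [455.5, -35.6, 208.1]
eef_rot: [3.135, 0.005, 2.301]
wrist_force: [-0.3, -0.2, 1.1]
finger_gap: 93.9
clock: 16.23
eef_pos: [514.6, -231.2, 208.2]
eef_rot: [3.135, 0.005, 2.299]
wrist_force: [-0.9, 0.2, 0.3]
finger_gap: 94.3
16.63 [ 514.5 -227.7  208.5] [3.134 0.005 2.302]
0.91 315 226 3732 [130. 133. 133.] (array([ 516.8, -227.6]), np.float64(0.95))
pred px [[311. 231.]]
F [ 0.54 -0.04 -0.19] +- [0.17 0.35 0.17] eff [-54.67 -35.4 ] gap 93.9 [ 514.5 -228.5  208.1] 16.98
```

```bash

python3 -m crank '[{"offset":[0.001,0,-0.022],"spin":0},{"offset":[0.001,0,-0.045],"spin":0},{"offset":[0.001,0,-0.068],"spin":0},{"offset":[0.001,0,-0.092],"spin":0},{"offset":[0.001,0,-0.116],"spin":0},{"offset":[0.001,0,-0.14],"spin":0},{"offset":[0.001,0,-0.164],"spin":0},{"offset":[0.001,0,-0.182],"spin":0}]'
python3 -m crank '[{"offset":[0,0,0],"spin":0},{"offset":[0,0,0],"spin":0},{"offset":[0,0,0],"spin":0},{"offset":[0,0,0],"spin":0},{"offset":[0,0,0],"spin":0},{"offset":[0,0,0],"spin":0},{"offset":[0,0,0],"spin":0},{"offset":[0,0,0],"spin":0}]' 0 25
python3 -m crank '[{"offset":[0,0,0.005],"spin":0},{"offset":[0,0,0.013],"spin":0},{"offset":[0,0,0.023],"spin":0},{"offset":[0,0,0.034],"spin":0},{"offset":[0,0,0.044],"spin":0},{"offset":[0,0,0.05],"spin":0},{"offset":[0,0,0.052],"spin":0},{"offset":[0,0,0.052],"spin":0}]'
python3 -c "
from h import *
manip.camera('wrist');manip.camera('wrist');weigh(18)"
```

```text
clock: 17.75
eef_pos: [514.9, -228.3, 24.1]
eef_rot: [3.135, 0.003, 2.301]
wrist_force: [-0.5, -0.3, 0.5]
finger_gap: 93.7
clock: 18.42
eef_pos: [515.2, -228.4, 24.7]
eef_rot: [3.135, 0.004, 2.301]
wrist_force: [0.1, 1.3, 4.4]
finger_gap: 50.3
clock: 19.08
eef_pos: [515.4, -228.5, 77.4]
eef_rot: [3.135, 0.005, 2.301]
wrist_force: [-1.0, -0.5, -0.7]
finger_gap: 49.9
F [-0.14  0.09 -0.84] +- [0.14 0.12 0.1 ] eff [-58.44 -31.2 ] gap 50.4 [ 515.2 -228.4   76.7] 20.03
```

The weights are about 345 g (left), 170 g (middle) and 80 g (right), so left is clearly the heaviest. I'll set the right one down and return to the left.

```bash

python3 -m crank '[{"offset":[0,0,-0.008],"spin":0},{"offset":[0,0,-0.018],"spin":0},{"offset":[0,0,-0.03],"spin":0},{"offset":[0,0,-0.04],"spin":0},{"offset":[0,0,-0.046],"spin":0},{"offset":[0,0,-0.05],"spin":0},{"offset":[0,0,-0.052],"spin":0},{"offset":[0,0,-0.052],"spin":0}]'
python3 -m crank '[{"offset":[0,0,0],"spin":0},{"offset":[0,0,0],"spin":0},{"offset":[0,0,0],"spin":0},{"offset":[0,0,0],"spin":0},{"offset":[0,0,0],"spin":0},{"offset":[0,0,0],"spin":0},{"offset":[0,0,0],"spin":0},{"offset":[0,0,0],"spin":0}]' 1
python3 -m crank '[{"offset":[0,0,0.008],"spin":0},{"offset":[0,0,0.026],"spin":0},{"offset":[0,0,0.05],"spin":0},{"offset":[0,0,0.08],"spin":0},{"offset":[0,0,0.11],"spin":0},{"offset":[0,0,0.14],"spin":0},{"offset":[0,0,0.165],"spin":0},{"offset":[0,0,0.18],"spin":0}]'
python3 -m crank '[{"offset":[0.001,0.02,0],"spin":0},{"offset":[0.002,0.045,0],"spin":0},{"offset":[0.003,0.07,0],"spin":0},{"offset":[0.004,0.095,0],"spin":0},{"offset":[0.005,0.12,0],"spin":0},{"offset":[0.006,0.145,0],"spin":0},{"offset":[0.006,0.17,0],"spin":0},{"offset":[0.007,0.195,0],"spin":0}]'
python3 -m crank '[{"offset":[0.001,0.025,0],"spin":0},{"offset":[0.002,0.05,0],"spin":0},{"offset":[0.003,0.08,0],"spin":0},{"offset":[0.004,0.11,0],"spin":0},{"offset":[0.005,0.14,0],"spin":0},{"offset":[0.006,0.17,0],"spin":0},{"offset":[0.006,0.19,0],"spin":0},{"offset":[0.006,0.2,0],"spin":0}]'
python3 -c "
from h import *
for _ in range(8): manip.camera('wrist')
wfit('canister_left_mid',(528,168))
p=manip.camera('top')
for k,x in [('canister_middle_mid',(454,-37)),('canister_right_mid',(514,-229))]:
  for d in manip.masks_of(p,k):
    if np.ptp(p['pixels'][d['mask']].mean(0))<15: print(k,fit(p,d['mask'],x))
for n in ['scene','top']:
  p=manip.camera(n)
  for d in manip.masks_of(p,'bowl')[:1]:
    ys,xs=np.nonzero(d['mask']); c,ax,a=cv2.fitEllipse(cv2.convexHull(np.c_[xs,ys])); print(n,'bowl',unproj(p,[c],60).round(1))
cv2.imwrite('pics/t3.png',p['pixels'][:,:,::-1])"
```

```text
clock: 20.75
eef_pos: [515.3, -228.5, 24.8]
eef_rot: [3.135, 0.004, 2.301]
wrist_force: [-0.2, -0.4, -0.3]
finger_gap: 50.5
clock: 21.42
eef_pos: [515.4, -228.5, 24.8]
eef_rot: [3.135, 0.005, 2.301]
wrist_force: [-0.0, -0.1, -0.1]
finger_gap: 93.9
clock: 22.08
eef_pos: [515.8, -228.7, 208.7]
eef_rot: [3.133, 0.008, 2.301]
wrist_force: [1.1, 0.6, -0.3]
finger_gap: 94.2
clock: 22.75
eef_pos: [522.5, -32.5, 209.4]
eef_rot: [3.133, 0.009, 2.301]
wrist_force: [1.1, 0.2, -0.6]
finger_gap: 94.1
clock: 23.42
eef_pos: [528.2, 169.7, 210.0]
eef_rot: [3.133, 0.009, 2.303]
wrist_force: [0.1, -0.2, 0.4]
finger_gap: 94.3
23.82 [528.7 166.5 209.6] [3.133 0.009 2.3  ]
0.96 315 222 3851 [111. 112. 112.] (array([529.4, 169. ]), np.float64(0.98))
pred px [[313. 228.]]
canister_middle_mid (array([455.3, -36.9]), np.float64(0.92))
canister_right_mid (array([ 514.9, -231.4]), np.float64(0.97))
scene bowl [[676.2  77.5  60. ]]
top bowl [[672.9  82.3  60. ]]
```

View pics/t3.png

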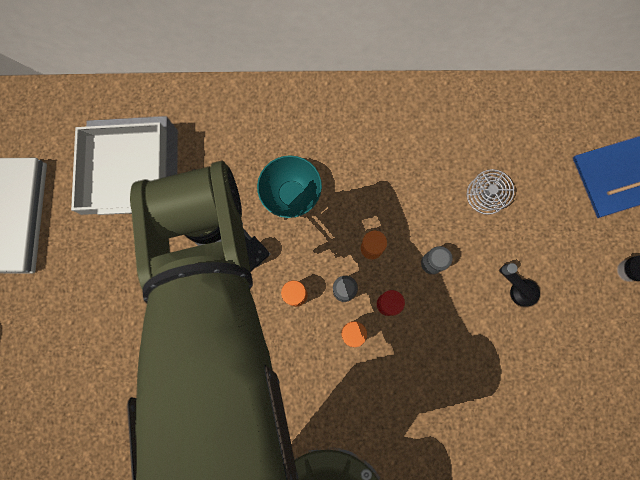

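The top picture shows all canisters upright in their places and nothing else moved: bowl (290,186), reel (492,190), crank (520,285). Now I'll re-grasp the left canister, lift it and carry it to the bowl.

```bash

python3 -m crank '[{"offset":[0,0.001,-0.022],"spin":0},{"offset":[0,0.001,-0.045],"spin":0},{"offset":[0,0.001,-0.068],"spin":0},{"offset":[0,0.001,-0.092],"spin":0},{"offset":[0,0.001,-0.116],"spin":0},{"offset":[0,0.001,-0.14],"spin":0},{"offset":[0,0.001,-0.165],"spin":0},{"offset":[0,0.001,-0.183],"spin":0}]'
python3 -m crank '[{"offset":[0,0,0],"spin":0},{"offset":[0,0,0],"spin":0},{"offset":[0,0,0],"spin":0},{"offset":[0,0,0],"spin":0},{"offset":[0,0,0],"spin":0},{"offset":[0,0,0],"spin":0},{"offset":[0,0,0],"spin":0},{"offset":[0,0,0],"spin":0}]' 0 30
python3 -m crank '[{"offset":[0,0,0.008],"spin":0},{"offset":[0,0,0.026],"spin":0},{"offset":[0,0,0.052],"spin":0},{"offset":[0,0,0.084],"spin":0},{"offset":[0,0,0.118],"spin":0},{"offset":[0,0,0.152],"spin":0},{"offset":[0,0,0.178],"spin":0},{"offset":[0,0,0.19],"spin":0}]'
python3 -m crank '[{"offset":[0.006,-0.004,0],"spin":0},{"offset":[0.02,-0.012,0],"spin":0},{"offset":[0.042,-0.025,0],"spin":0},{"offset":[0.07,-0.042,0],"spin":0},{"offset":[0.1,-0.06,0],"spin":0},{"offset":[0.125,-0.075,0],"spin":0},{"offset":[0.14,-0.084,0],"spin":0},{"offset":[0.146,-0.088,0],"spin":0}]'
python3 -c "
from h import *
for _ in range(6): manip.camera('wrist')
weigh(8)
print(manip.read_state()['eef_rot'])
p=manip.camera('scene');cv2.imwrite('pics/s3.png',cv2.resize(p['pixels'][120:360,240:560],None,fx=2.4,fy=2.4)[:,:,::-1])
s=manip.read_state()['eef_pos']
for h in (0,): print('pred canister mid px',proj(p,[s[0],s[1],s[2]+19-5]))
s,p,E=wrist()
for d in manip.masks_of(p,'bowl')[:1]:
    ys,xs=np.nonzero(d['mask']); print(d['conf'],len(xs),xs.min(),xs.max(),ys.min(),ys.max(), proj(p,[674.5,80,60],E))
cv2.imwrite('pics/w3.png',p['pixels'][:,:,::-1])"
```

```text
clock: 24.93
eef_pos: [527.8, 168.3, 24.4]
eef_rot: [3.135, 0.008, 2.301]
wrist_force: [0.2, 0.0, 0.3]
finger_gap: 94.1
clock: 25.6
eef_pos: [528.2, 168.5, 25.0]
eef_rot: [3.133, 0.008, 2.301]
wrist_force: [-0.6, 0.2, 4.5]
finger_gap: 49.8
clock: 26.27
eef_pos: [528.7, 168.6, 219.3]
eef_rot: [3.13, 0.011, 2.301]
wrist_force: [-0.1, -0.1, -3.1]
finger_gap: 49.7
clock: 26.93
eef_pos: [675.9, 78.4, 217.0]
eef_rot: [3.132, 0.009, 2.299]
wrist_force: [-0.5, 0.0, -4.1]
finger_gap: 50.3
F [-0.16  0.31 -3.26] +- [0.1  0.09 0.2 ] eff [-71.96 -38.11] gap 49.8 [674.6  80.8 219.5] 27.58
[3.1294571  0.01058082 2.30124404]
pred canister mid px [[407.57379914 204.44018607]]
```

View pics/s3.png

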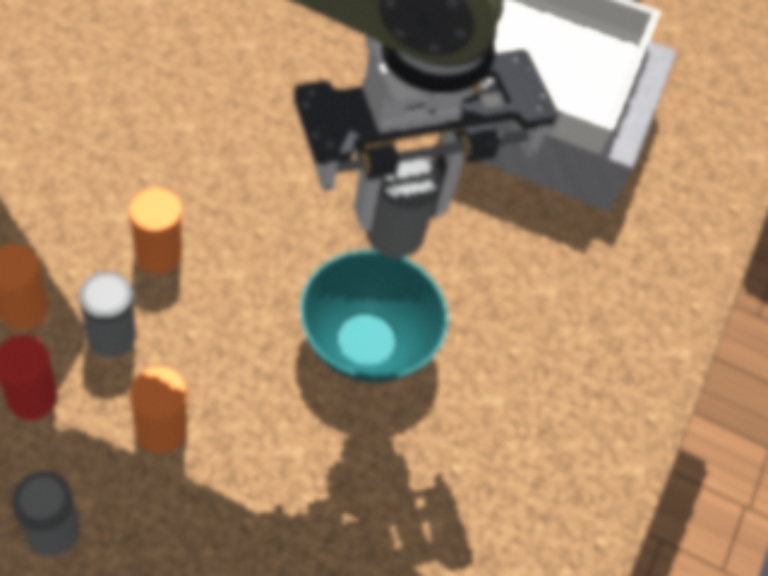

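View pics/w3.png

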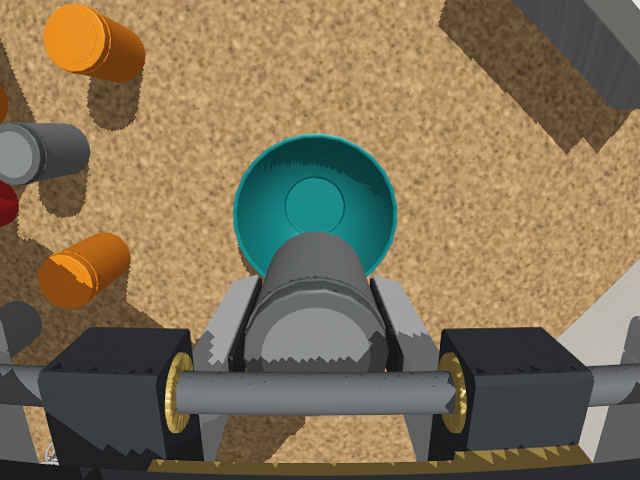

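The canister is held upright over the bowl. The wrist picture shows the rim spanning columns 234–397 with its top at row 134. I'll use that for a quick centring check.

```bash
python3 - <<'E'
from h import *
from scipy.optimize import least_squares
s,p,E=wrist(); t=np.linspace(0,2*np.pi,200)
def f(v):
    q=proj(p,np.c_[v[0]+70*np.cos(t),v[1]+70*np.sin(t),0*t+60],E); return [q[:,0].min()-234,q[:,0].max()-397,q[:,1].min()-134]
r=least_squares(f,[674,80],diff_step=1e-3); print(r.x.round(1),np.round(r.fun,1),s["eef_pos"].round(1),s["clock"],np.abs(s["qd"]).max())
E
```

```text
[676.2  83.8] [-1.5  1.5  0.1] [674.7  80.6 219.3] 27.7833 0.0024017365363584457
```

The three views put the rim centre within about 3 mm of the canister. I'll nudge it 1 mm, let it settle and hand in.

```bash

python3 -m crank '[{"offset":[0.001,0.001,0],"spin":0},{"offset":[0.001,0.001,0],"spin":0},{"offset":[0.001,0.001,0],"spin":0},{"offset":[0.001,0.001,0],"spin":0},{"offset":[0.001,0.001,0],"spin":0},{"offset":[0.001,0.001,0],"spin":0},{"offset":[0.001,0.001,0],"spin":0},{"offset":[0.001,0.001,0],"spin":0}]'
python3 -c "
from h import *
weigh(6); print(manip.sign_off())"
```

```text
clock: 28.5
eef_pos: [675.7, 81.6, 219.3]
eef_rot: [3.13, 0.011, 2.301]
wrist_force: [0.0, 1.1, -3.6]
finger_gap: 50.1
F [-0.22 -0.14 -3.47] +- [0.27 0.27 0.15] eff [-72.37 -38.23] gap 49.4 [675.8  81.6 219.3] 28.75
the job is handed in; nothing more can be done
None
```

I lifted and weighed the three canisters from left to right, setting each down again before lifting the next. The left one is the heaviest, and I handed in at about 29 s with it held over the teal bowl.

| Canister | Lift force | Mass (approx.) |
|---|---|---|
| Left | 3.4 N | 345 g |
| Middle | 1.7 N | 170 g |
| Right | 0.8 N | 80 g |

**Last checks:**
- **Hold:** the canister was still in the grip (gap about 50 mm, 3.5 N on the wrist) and looked upright, with the arm at rest. The tool itself has about 0.9° of tilt.
- **Height:** its underside is about 194 mm above the cork, or 134 mm above the bowl's rim.
- **Centring:** it is held at (676, 82). The three views put the bowl's centre at (676, 78), (673, 82) and (676, 84), so they disagree with each other by up to about 6 mm. The hold point is within about 4 mm of each.
- **Set-downs:** each canister went back to within about 3 mm of its first measured place.
- **Everything else:** the bowl, reel, crank, drawer unit and coloured look-alikes were unmoved in the last top picture, taken before the final lift. The pictures over the bowl showed nothing disturbed, but the crank was outside them and the reel barely in view.

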